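# Set the lot wheel to the bin on the pad and store it

## Robot

A 7-joint arm with a two-finger parallel gripper is mounted at the origin on a cart in front of the work surface, level with it; the furniture and walls round the work are solid. World frame = base frame: x ahead of the robot, y to its left, z up, the work surface at z = 0. Lengths are in m, angles in rad, forces in N, time in s.
With the tool pointing down it reaches from about 0.4 to 0.875 m from the base axis. Payload 19.3 kg.
Tool frame: the origin (TCP) lies midway between the tips of the shut fingers; the grasp point (between the pads) lies 19 mm behind it (bot.pinch_z is the distance from the TCP to the grasp point, in m); z points along the fingers, y is the direction in which the jaws open and shut (so a half turn about z gives the same grasp; the last joint's range is limited). The gripper opens to 85 mm and grips with 20 to 120 N. Pads are 22 mm wide; open, the fingers measure 114 mm over their backs; the gripper's body (76 mm by 85 mm) begins 54 mm behind the grasp point. The pads swing forward as they close: fully open they stand 13 mm farther back than shut.
Start: joints at [1.077, 0.521, -0.036, 1.599, 0.021, 1.021, -0.113], TCP at [0.257, -0.57, 0.231] pointing down, gripper open.
Joint ranges: [-2.91, 2.91], [-0.3, 2.13], [-1.5, 1.42], [0.17, 2.43], [-1.26, 4.41], [0.16, 1.93], [-2.52, 2.52]. Speed limits (rad/s): [1.89, 1.89, 2.39, 2.39, 3.01, 3.01, 3.01].

## Interface

Orientations are given as [roll, pitch, yaw] about the fixed x, y, z axes, in that order (R = Rz(yaw) Ry(pitch) Rx(roll)).
In Python, from workcell import bot gives the robot as it stands. The module is installed in compiled form; this text tells all that it offers.
- The arm moves only by the tool move_arm, never from a script. Its argument "moves" is text: rows parted by semicolons, each of 4 numbers parted by spaces: the shift along the tool's x, y, z in mm, then the turn about the tool's z in rad. In form: dx dy dz yaw; .... A call has exactly 10 rows; each row is the pose to reach, as a shift and turn from the pose commanded when the call began, along the tool's axes at that moment; what a row does not reach only later rows make up. A row lasts 1/12 s, in which the tool goes at most 41.7 mm and 7.16 degrees, less where a joint would pass 70% of its speed; a pose out of reach is approached as far as the arm can. A call with a gripper value outside its range is refused whole. "grip" is the opening, from 0 (shut) to 1 (fully open), set as the call begins (left out, the last holds). The fingers move at their own pace and stop on an object; "grip_force" is the grip in N (left out, the last holds). Time passes only in rows, so rows that repeat a pose let the fingers close, or fill a call up. It gives the time, the measured TCP pose, the force and the opening at its end, in the units of the state.
- bot.observe(): the state, without advancing time (a new reading comes with each control period).
- bot.grab_frame(name): name is "scene" or "top"; returns a dict with "frame" (384x512x3 uint8, red, green, blue), "z_map" (384x512 float32, m along the optical axis (not along the pixel's ray), 0 where there is no reading), "K" (3x3 intrinsics, pixels), "eye" and "attitude" of the camera in the world. Camera axes: x right, y up, looking along -z (the intrinsics and any distortion apply to the point x, -y, -z); pixel columns grow to the right and rows downward; lengths in m; the calibration is good to about 2 mm. A picture is of the moment at which its call begins.
- bot.job_done(): hands the job in, once; it reports no verdict.
Trained networks look in a picture, given as the dict that the camera call returned (one of the last four; its "shot" number tells which), for a name from the list of things; names that differ only in an ending like _2 or _b are one class to them, and where a whole thing is asked for, a point or a joint stands for the part that bears it (a point fixed in the world has none). Each returns a list of dicts, best first, with "conf" (0 to 1); they miss things now and then, are a little off and sometimes report something else, mostly with a low value. They report only what shows in the picture. A call takes as long as a camera call. They do not tell look-alikes from the thing itself.
- bot.search_frame(picture, label): "at" ([column, row] in pixels, amid what is visible of it).
- bot.pinpoint(picture, label): "at" ([column, row] in pixels: a listed point, or the origin of a listed thing).
The state is a dict: "clock": time; "qpos": joint angles; "qd": joint speeds; "joint_efforts": joint torques, N m; "position": TCP position; "tool_rot": TCP orientation; "force": force on the tool from outside, world axes, zero at the start; "moment": the same for the moment, N m; "grip_width": finger opening in m.
Only numpy, scipy, OpenCV 4.12 (cv2) and the standard library are available. Lean on these libraries where they do the work, as an engineer would, in place of code of your own. Each camera call takes 0.05 s, during which the arm holds its last target. There are 200 camera calls.

## Task

One of the three part bins stands on the yellow-edged pad beside the grey selector box. Flick the notched thumbwheel on the box away from the robot with a fingertip, click by click and without going past, until the face in that bin's colour lies uppermost between the two white pointers; then press the yellow button all the way in to store it, let it come back out and take the hand away. Press the button only once the wheel is right, and do not shift or lift the bins or anything else on the table.

Things in the scene. Friction and masses are not known exactly. Their poses are not given: they have to be found in the camera images.
- selector: grey selector box, fixed, 140 mm long (x) by 150 mm wide (y from -55 to +95), top face 85 mm above the table. Origin on the table right under the middle of the wheel; x points away from the robot (yaw up to 0.35 rad), y to the left. Wheel in a slot in the top, axle level along y, 70 mm above the table. Button on the top 60 mm left (+y) of the wheel, pad 125 mm right (-y).
- lot_wheel (a joint): angle of the black thumbwheel, rad; grows as its crown moves along the box's +x. Clicks into rest every pi/4 (0, 0.785, 1.571 ...). Face uppermost: white at 0 and 0.785, RED at 1.571, GREEN at 2.356, BLUE at 3.142, white at 3.927. Starts resting at 0 or 0.785. About 5 N on a tooth moves it; past half a click it snaps on to the next rest by itself, damped, and stays there.
- wheel_crown (a point): top of the circle of the tooth tips, 52 mm over the axle, 122 mm over the table; fixed to the box. Wheel 26 mm wide, 8 teeth 6 mm thick, roots 35 mm from the axle.
- near_tooth (a point): where the tip of the tooth to push stands at every rest: 20 mm before the crown (box -x), 118 mm over the table; fixed to the box. The next tooth stands 20 mm beyond the crown. Come down on the robot's side of this tooth, fingertip about 111 mm over the table, and push it straight along the box's +x by 25 to 35 mm: exactly one click. The tooth behind has then come to this place.
- store_button (a joint): travel of the yellow push button, m: 0 out, 0.006 fully in; spring, 5 N at full travel, comes back out when released. It counts as pressed from 0.0045.
- store_button_top (a point): centre of the top of the yellow button, 28 mm across, pressed straight down; moves with the button.
- pad (a point): centre, on the table, of the black pad with a yellow edge (150 x 110 mm, flat) to the right of the box; exactly one bin stands within 20 mm of it.
- part_bin_1: small open red part bin with springs in it, 110 x 62 mm, 45 mm high; origin at the centre of its underside, x along its length. Loose; may or may not be the one on the pad. To be left where it stands.
- part_bin_2: small open green part bin with springs in it, 110 x 62 mm, 45 mm high; origin at the centre of its underside, x along its length. Loose; may or may not be the one on the pad. To be left where it stands.
- part_bin_0: small open blue part bin with springs in it, 110 x 62 mm, 45 mm high; origin at the centre of its underside, x along its length. Loose; may or may not be the one on the pad. To be left where it stands.
- mug: green and white mug, 86 mm wide, 88 mm high, bystander; origin at its underside.
- brass_weight: brass calibration weight, 34 mm across, 42 mm high, bystander; origin at its underside.
- caliper: black caliper lying flat, 68 x 237 x 19 mm, bystander; origin at its underside.
- tape_roll: roll of brown tape, 93 mm across, 48 mm high, bystander; origin at its underside.
- spring_00: steel coil spring, 22 mm across, 46 mm high, standing, bystander; origin at its underside.
- spring_04: steel coil spring, 22 mm across, 46 mm high, standing, bystander; origin at its underside.
Not all that is in view belongs to the job. There is more than one size of the part_bin_0; the job needs the larger.

How it is judged:
By the outcome, as a careful person would: the job done as asked, in the order asked, and still so for the second after the job is handed in, with the robot touching nothing.
It also fails if it takes over 58 s, if anything falls off the work surface, if the arm or the gripper's body presses on something with over 40 N, if the wrist force passes 120 N, or if a joint passes its speed limit or range.

## Working session

There is one attempt and no reset: what is moved stays moved. The work goes in short steps, Python scripts to look and compute and a tool call to move; the robot and the scene stay as the last step left them, time stands still between calls to the robot, and variables do not carry over. Pictures are saved under pics/ and viewed, about 8 in all and at most 12, crops included, and the job is handed in when it is done.

Besides the shell and the picture viewer there is one more tool, called after ">>>" as name(argument=value, ...) on one line, values as JSON. move_arm: Moves the arm, as the interface text tells. Its arguments: {"type":"object","properties":{"moves":{"type":"string"},"grip":{"type":"number"},"grip_force":{"type":"number"}},"required":["moves"]}

```bash
mkdir -p pics; cat > h.py <<'E'
import numpy as np, cv2
from workcell import bot
def world(p,uv,d=None):
    u,v=uv
    if d is None:
        w=p["z_map"][max(0,int(v)-2):int(v)+3,max(0,int(u)-2):int(u)+3]; w=w[w>0]; d=float(np.median(w)) if w.size else np.nan
    K=p["K"]; x=(u-K[0,2])/K[0,0]*d; y=(v-K[1,2])/K[1,1]*d
    return R(p)@np.array([x,-y,-d])+np.array(p["eye"])
def R(p):
    a=np.array(p["attitude"],float)
    if a.shape==(3,3): return a
    from scipy.spatial.transform import Rotation as Q
    return Q.from_euler("xyz",a).as_matrix() if a.size==3 else Q.from_quat(a).as_matrix()
def atz(p,uv,z):
    e=np.array(p["eye"]); r=world(p,uv,1.)-e
    return e+r*(z-e[2])/r[2]
def pix(p,X):
    c=R(p).T@(np.array(X)-p["eye"]); K=p["K"]
    return np.array([K[0,0]*c[0]/-c[2]+K[0,2],-K[1,1]*c[1]/-c[2]+K[1,2]]) if 0 else np.array([K[0,2]+K[0,0]*c[0]/-c[2],K[1,2]+K[1,1]*-c[1]/-c[2]])
E
python3 - <<'E'
from h import *
o=bot.observe(); print({k:np.round(v,3) for k,v in o.items()})
P={n:bot.grab_frame(n) for n in("scene","top")}
for n,p in P.items():
    print(n,p.keys(),p["K"],p["eye"],p["attitude"])
    cv2.imwrite(f"pics/{n}0.png",cv2.resize(p["frame"][:,:,::-1],(800,600)))
    for l in ["selector","wheel_crown","near_tooth","store_button_top","pad","part_bin_0","mug"]:
        for r in bot.pinpoint(p,l)[:4]:
            print(n,l,np.round(r["at"]),round(r["conf"],2),np.round(world(p,r["at"]),3))
E
```

```text
{'clock': np.float64(0.0), 'qpos': array([ 1.077,  0.522, -0.036,  1.6  ,  0.021,  1.021, -0.113]), 'qd': array([ 0.   ,  0.   ,  0.   ,  0.001, -0.002, -0.001, -0.001]), 'joint_efforts': array([ 1.0000e-03, -9.2711e+01,  1.9800e+00, -3.6993e+01,  1.8000e-02,
        8.0000e-03, -0.0000e+00]), 'position': array([ 0.257, -0.569,  0.231]), 'tool_rot': array([-3.14 ,  0.   ,  0.424]), 'force': array([-0.107, -0.18 ,  0.364]), 'moment': array([-0.01 ,  0.042, -0.009]), 'grip_width': np.float64(0.085)}
scene dict_keys(['frame', 'z_map', 'K', 'eye', 'attitude', 'shot']) [[459.57767126   0.         249.67279762]
 [  0.         459.57767126 189.63755658]
 [  0.           0.           1.        ]] [0.20114027 0.70677072 1.0839825 ] [ 7.08651868e-01 -1.72735537e-03 -2.64189078e+00]
scene selector [288. 213.] 0.94 [ 0.476 -0.015  0.092]
scene wheel_crown [290. 190.] 0.66 [ 0.503 -0.084  0.106]
scene near_tooth [294. 188.] 0.57 [ 0.494 -0.092  0.108]
scene store_button_top [280. 204.] 0.43 [ 0.505 -0.027  0.103]
scene part_bin_0 [160. 248.] 0.97 [0.746 0.216 0.035]
scene part_bin_0 [297. 182.] 0
[... 354 characters left out ...]
           1.        ]] [ 0.43366339 -0.03450863  1.24601843] [ 1.49625273e-01  9.98432672e-04 -1.58548666e+00]
top selector [273. 221.] 0.96 [ 0.501 -0.09   0.108]
top wheel_crown [274. 221.] 0.94 [ 0.501 -0.092  0.108]
top near_tooth [358. 260.] 0.69 [ 0.39  -0.341  0.003]
top near_tooth [277. 225.] 0.57 [ 0.489 -0.101  0.1  ]
top store_button_top [255. 221.] 0.61 [ 0.502 -0.039  0.101]
top pad [314. 215.] 0.94 [ 0.522 -0.215  0.006]
top part_bin_0 [291. 143.] 0.82 [ 0.743 -0.154  0.003]
top part_bin_0 [310. 215.] 0.7 [ 0.522 -0.204  0.005]
top part_bin_0 [241. 117.] 0.68 [ 0.829 -0.002  0.002]
top part_bin_0 [178. 139.] 0.67 [0.762 0.191 0.003]
top mug [148. 182.] 0.88 [0.619 0.261 0.08 ]
```

View pics/top0.png

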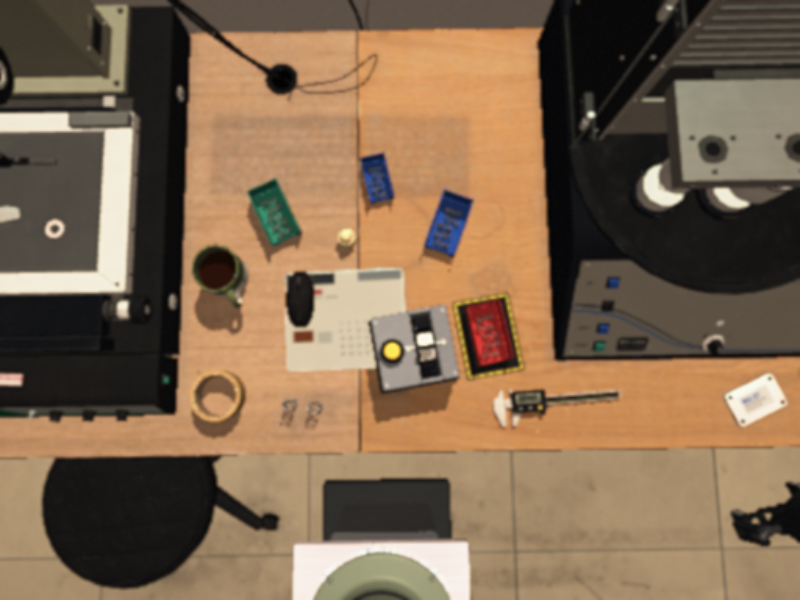

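```bash
python3 - <<'E'
from h import *
p=bot.grab_frame("scene")
cv2.imwrite("pics/sc1.png",cv2.resize(p["frame"][140:260,220:380,::-1],(800,600),interpolation=cv2.INTER_CUBIC))
p=bot.grab_frame("top")
cv2.imwrite("pics/tc1.png",cv2.resize(p["frame"][170:275,220:360,::-1],(800,600),interpolation=cv2.INTER_CUBIC))
# box top: points at z 80..90 mm
v,u=np.nonzero((p["z_map"]>1)); 
K=p["K"]; d=p["z_map"][v,u]; X=np.c_[(u-K[0,2])/K[0,0]*d,-(v-K[1,2])/K[1,1]*d,-d]@R(p).T+p["eye"]
m=(abs(X[:,2]-.085)<.006)&(np.hypot(X[:,0]-.5,X[:,1]+.07)<.14)
r=cv2.minAreaRect((X[m,:2]*1000).astype(np.float32)); print(m.sum(),r, cv2.boxPoints(r))
f=p["frame"].reshape(384,512,3)[v,u].astype(int)
y=(f[:,0]>150)&(f[:,1]>120)&(f[:,2]<90)&(X[:,2]>.08)
print("yellow btn",y.sum(),X[y].mean(0),np.median(X[y],0))
E
```

```text
1620 ((499.92742919921875, -66.84451293945312), (131.94822692871094, 137.76629638671875), 9.696150779724121) [[ 423.29425   -10.056942]
 [ 446.4973   -145.85522 ]
 [ 576.5606   -123.63208 ]
 [ 553.35754    12.166199]]
yellow btn 66 [0.51910008 0.02776974 0.10247541] [ 0.49608546 -0.02368372  0.10578162]
```

View crops.

The bin on the pad (display 490,335) is the red one, so the target is 1.571. The two blue bins at (377,180) and (449,223) and the green bin at (274,213) stand elsewhere, and the selector is at (413,348).

View pics/tc1.png

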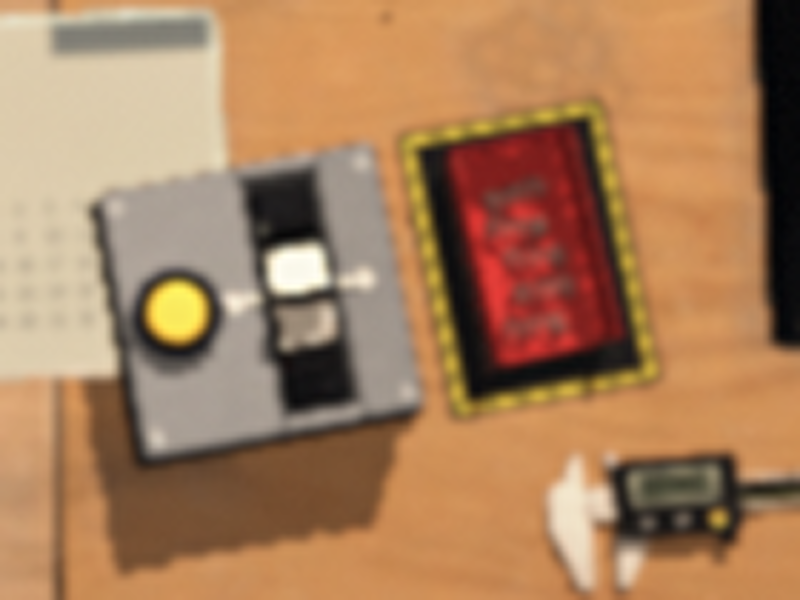

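View pics/sc1.png

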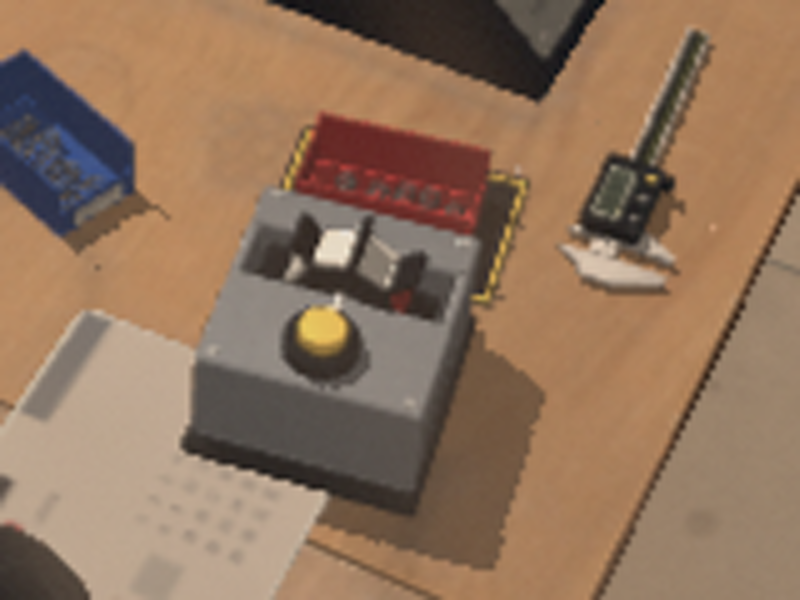

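Red bin at crop (535,245) on the pad. White is uppermost, the next face towards the robot is also (shaded) white, and red comes after it, low on the robot side (scene crop 400,300). So the wheel is at 0 and needs two clicks. I'll refine the positions next.

```bash
python3 - <<'E'
from h import *
yaw=.169; c,s=np.cos(yaw),np.sin(yaw); o=np.array([.5033,-.0865])
for n in("top","scene"):
    p=bot.grab_frame(n)
    print(n,"chk",pix(p,[*o,.122]),"crown",[atz(p,r["at"],.122) for r in bot.pinpoint(p,"wheel_crown")[:1]],"sel",[atz(p,r["at"],0) for r in bot.pinpoint(p,"selector")[:1]])
    h=cv2.cvtColor(p["frame"],cv2.COLOR_RGB2HSV)
    m=cv2.inRange(h,(20,150,120),(32,255,255))
    uv=pix(p,[.494,-.027,.1]); k=np.zeros_like(m); cv2.circle(k,tuple(int(round(i)) for i in uv),10,255,-1)
    v,u=np.nonzero(m&k); w=world(p,(u.mean(),v.mean()))
    print("btn",len(u),uv,u.mean(),v.mean(),w,[atz(p,(u.mean(),v.mean()),z) for z in(.09,.1,.105)])
    q=p["z_map"]; v,u=np.nonzero(q>0); d=q[v,u]; K=p["K"]
    X=np.c_[(u-K[0,2])/K[0,0]*d,-(v-K[1,2])/K[1,1]*d,-d]@R(p).T+p["eye"]
    D=X[:,:2]-o; B=np.c_[D@[c,s],D@[-s,c],X[:,2]]
    t=(abs(B[:,0])<.1)&(abs(B[:,1]-.02)<.1)&(abs(B[:,2]-.085)<.004)
    print("top extents",np.percentile(B[t],[1,50,99],axis=0).round(4).tolist())
    t=(abs(B[:,1])<.03)&(abs(B[:,0])<.1)&(B[:,2]>.1)
    print("wheel >.1",t.sum(),B[t].min(0),B[t].max(0),np.median(B[t],0))
print(bot.observe()["clock"])
a=.424
for nm,t in(("approach",[-.045,0]),("btn",[0,.06])):
    w=o+np.array([c*t[0]-s*t[1],s*t[0]+c*t[1]]); d=w-bot.observe()["position"][:2]
    print(nm,w,d@[np.cos(a),np.sin(a)],d@[np.sin(a),-np.cos(a)])
E
```

```text
top chk [272.35633407 219.79621208] crown [array([ 0.50094743, -0.08200784,  0.122     ])] sel [array([ 0.5146599 , -0.09532992,  0.        ])]
btn 104 [250.27951603 224.03592162] 250.5 224.0 [ 0.49371757 -0.02764572  0.10704205] [array([ 0.49461613, -0.02754303,  0.09      ]), array([ 0.49408887, -0.02760329,  0.1       ]), array([ 0.49382524, -0.02763341,  0.105     ])]
top extents [[-0.0649, -0.0476, 0.0812], [-0.0024, 0.0304, 0.0854], [0.0643, 0.0877, 0.0888]]
wheel >.1 211 [-0.04121178 -0.01198493  0.10008418] [0.03385514 0.01395623 0.12638348] [0.00200741 0.00119567 0.10495396]
scene chk [290.39499846 185.18959102] crown [array([ 0.50850804, -0.07940004,  0.122     ])] sel [array([ 0.50312333, -0.08494332,  0.        ])]
btn 40 [283.6002898  206.06717794] 284.625 205.175 [ 0.49086458 -0.02601187  0.10687092] [array([ 0.495867  , -0.03866418,  0.09      ]), array([ 0.49290189, -0.0311647 ,  0.1       ]), array([ 0.49141933, -0.02741496,  0.105     ])]
top extents [[-0.065, -0.0465, 0.0813], [-0.0068, 0.0354, 0.0858], [0.064, 0.0901, 0.0889]]
wheel >.1 183 [-0.04114879 -0.01131842  0.10005768] [0.0337398  0.01755652 0.12753021] [0.00100811 0.00383252 0.10499608]
1.2
approach [ 0.45894109 -0.09406885] 0.37976615397521096 -0.35042573504716984
btn [ 0.4932082  -0.02735479] 0.4384457267992596 -0.39713448939993745
```

Both cameras agree to within about 3 mm: box origin (0.503, -0.0865), yaw 0.169, button top z about 0.106. Moving to above the approach point with the gripper shut.

>>> move_arm(moves="30 -28 0 0; 65 -60 0 0.05; 100 -92 0 0.1; 130 -120 0 0.15; 160 -147 0 0.2; 190 -175 0 0.255; 220 -203 0 0.255; 250 -230 0 0.255; 275 -253 0 0.255; 290 -267 0 0.255", grip=0)

```text
clock: 2.03
position: [0.4131, -0.2028, 0.2316]
tool_rot: [-3.141, -0.001, 0.173]
force: [1.3, 0.9, 0.6]
grip_width: 0.0
```

```bash
cat >> h.py <<'E'
def st():
    o=bot.observe(); y=.169; D=np.array(o["position"][:2])-[.5033,-.0865]; c,s=np.cos(y),np.sin(y)
    print("t",o["clock"],"box mm",np.round(1000*np.array([D@[c,s],D@[-s,c],o["position"][2]]),1),"rot",np.round(o["tool_rot"],3),"F",np.round(o["force"],1),o["grip_width"])
E
python3 -c "from h import *; st()"
```

```text
t 2.0333 box mm [-108.4  -99.5  231.6] rot [-3.141e+00 -1.000e-03  1.730e-01] F [1.3 0.9 0.6] 3.4797972494705274e-06
```

>>> move_arm(moves="15 -25 0 0; 30 -50 0 0; 45 -75 0 0; 58 -92 0 0; 64 -101 0 0; 64 -101 20 0; 64 -101 45 0; 64 -101 70 0; 64 -101 80 0; 64 -101 80 0")

```text
clock: 2.87
position: [0.4565, -0.097, 0.1497]
tool_rot: [-3.141, 0.003, 0.168]
force: [-0.2, 0.5, -0.2]
grip_width: 0.0003
```

```bash
python3 - <<'E'
from h import *
st()
p=bot.grab_frame("scene"); cv2.imwrite("pics/sc2.png",cv2.resize(p["frame"][120:240,220:380,::-1],(800,600),interpolation=cv2.INTER_CUBIC))
E
```

```text
t 2.8667 box mm [-47.9  -2.5 149.7] rot [-3.141e+00  3.000e-03  1.680e-01] F [-0.2  0.5 -0.2] 0.0002840123841795126
```

View pics/sc2.png

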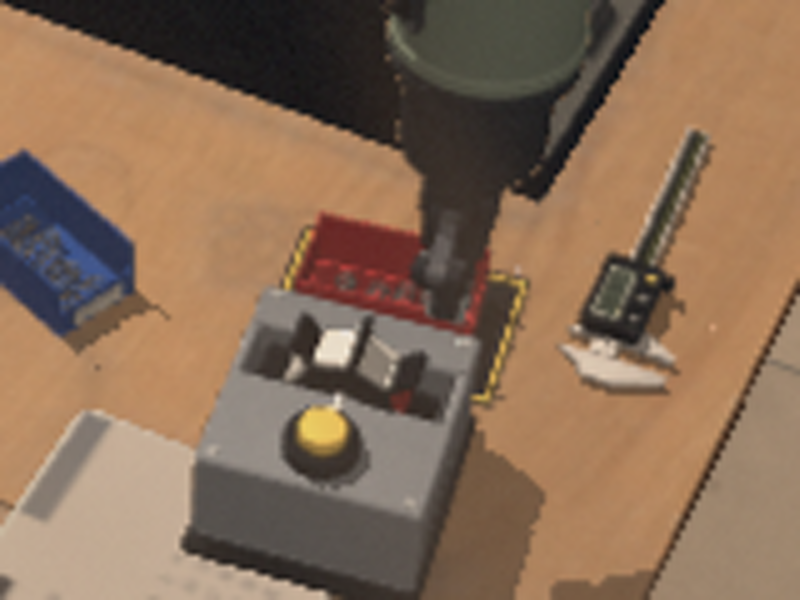

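The fingertip (about 445,315) hovers behind the near tooth and the wheel is unmoved. Descending, then pushing.

>>> move_arm(moves="0 -2 12 0; 0 -2 24 0; 0 -2 34 0; 0 -2 38 0; 0 -2 38 0; 4 -2 38 0; 8 -2 38 0; 11 -2 38 0; 13 -2 38 0; 14 -2 38 0")

```text
clock: 3.75
position: [0.4717, -0.0923, 0.1135]
tool_rot: [3.142, -0.001, 0.169]
force: [-0.2, 0.6, 0.3]
grip_width: 0.0001
```

```bash
python3 -c "from h import *; st()"
```

```text
t 3.75 box mm [-32.2  -0.4 113.5] rot [ 3.142e+00 -1.000e-03  1.690e-01] F [-0.2  0.6  0.3] 5.8534973787350464e-05
```

>>> move_arm(moves="4 0 2 0; 8 0 2 0; 12 0 2 0; 16 0 2 0; 20 0 2 0; 24 0 2 0; 26 0 2 0; 27 0 2 0; 27 0 2 0; 27 0 2 0")

```text
clock: 4.58
position: [0.4978, -0.0879, 0.1113]
tool_rot: [3.142, -0.0, 0.169]
force: [0.3, 0.0, 0.2]
grip_width: 0.0004
```

```bash
python3 - <<'E'
from h import *
st()
p=bot.grab_frame("scene"); cv2.imwrite("pics/sc3.png",cv2.resize(p["frame"][120:240,220:380,::-1],(800,600),interpolation=cv2.INTER_CUBIC))
E
```

```text
t 4.5833 box mm [ -5.7  -0.5 111.3] rot [ 3.142 -0.     0.169] F [0.3 0.  0.2] 0.0003512985516661297
```

View pics/sc3.png

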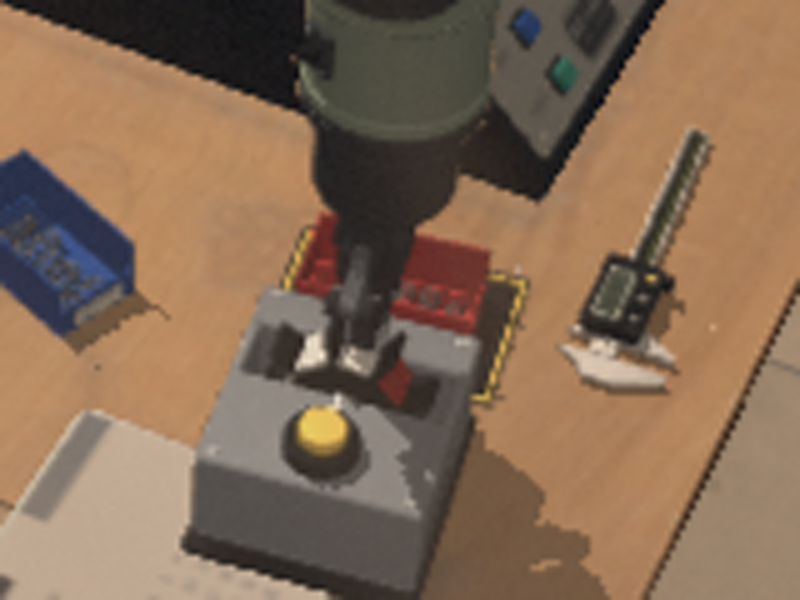

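The wheel has turned, and the red face (395,380) has risen to the place next to the top, but the teeth don't quite look settled. I'll push 4 mm more and then rise and look.

>>> move_arm(moves="2 0 0 0; 4 0 0 0; 4 0 0 0; 4 0 -5 0; 4 0 -12 0; 4 0 -22 0; 4 0 -34 0; -15 0 -40 0; -35 0 -40 0; -41 0 -40 0")

```text
clock: 5.47
position: [0.4553, -0.0954, 0.1525]
tool_rot: [3.141, 0.0, 0.168]
force: [0.6, -0.3, 0.2]
grip_width: -0.0005
```

```bash
python3 - <<'E'
from h import *
st()
p=bot.grab_frame("scene"); cv2.imwrite("pics/sc4.png",cv2.resize(p["frame"][120:240,220:380,::-1],(800,600),interpolation=cv2.INTER_CUBIC))
E
```

```text
t 5.4667 box mm [-48.8  -0.7 152.5] rot [3.141 0.    0.168] F [ 0.6 -0.3  0.2] -0.000493251935468329
```

View pics/sc4.png

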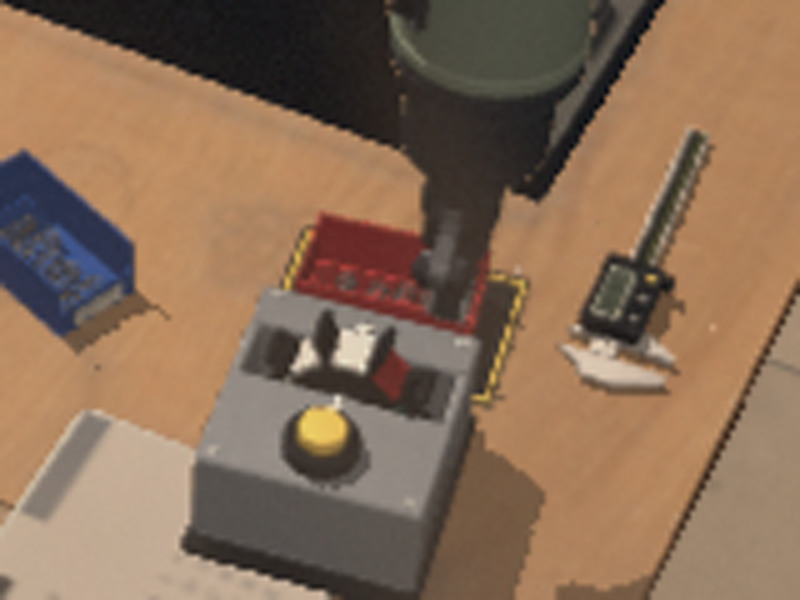

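The teeth (325/380/430) don't stand where they did at the first rest (305/365/410), so the wheel may still be creeping. I'll wait, then compare with the expected rest positions projected into the picture.

>>> move_arm(moves="0 0 0 0; 0 0 0 0; 0 0 0 0; 0 0 0 0; 0 0 0 0; 0 0 0 0; 0 0 0 0; 0 0 0 0; 0 0 0 0; 0 0 0 0")

```text
clock: 6.35
position: [0.4573, -0.0948, 0.1513]
tool_rot: [-3.142, 0.0, 0.169]
force: [1.1, -0.5, 0.3]
grip_width: 0.0001
```

```bash
python3 - <<'E'
from h import *
st()
y=.169;c,s=np.cos(y),np.sin(y)
def B(x,yy,z): return [.5033+c*x-s*yy,-.0865+s*x+c*yy,z]
p=bot.grab_frame("scene")
uv0=pix(p,B(0,0,.1)); x0,y0=int(uv0[0])-30,int(uv0[1])-22
img=cv2.resize(p["frame"][y0:y0+45,x0:x0+60,::-1],(800,600),interpolation=cv2.INTER_CUBIC); k=800/60
for xx,z in((-.0199,.118),(.0199,.118),(-.048,.090),(.048,.090)):
    a=[tuple(int(i) for i in ((pix(p,B(xx,w,z))-[x0,y0]+.5)*k)) for w in(-.013,.013)]
    cv2.line(img,a[0],a[1],(255,0,255),2)
cv2.imwrite("pics/sc5.png",img)
E
```

```text
t 6.35 box mm [-46.7  -0.5 151.3] rot [-3.142  0.     0.169] F [ 1.1 -0.5  0.3] 9.619602295159514e-05
```

View pics/sc5.png

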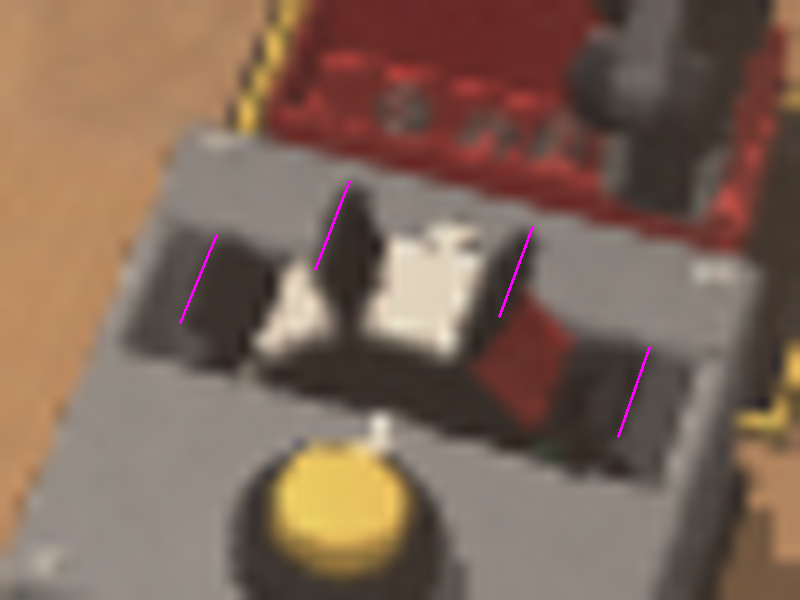

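Teeth are close to the projected rests (330 and 515 against lines at 333 and 515), white is up and red is next. I'll compare with the initial rest to see whether it is fully settled.

```bash
python3 - <<'E'
from h import *
y=.169;c,s=np.cos(y),np.sin(y)
def B(x,yy,z): return [.5033+c*x-s*yy,-.0865+s*x+c*yy,z]
p=bot.grab_frame("scene")
now=p["frame"][140:260,220:380,::-1]
a=cv2.imread("pics/sc1.png"); a=cv2.resize(a,(160,120),interpolation=cv2.INTER_AREA)
b=cv2.resize(cv2.imread("pics/sc4.png"),(160,120),interpolation=cv2.INTER_AREA)[20:]
uv0=pix(p,B(0,0,.1)); x0,y0=int(uv0[0])-25-220,int(uv0[1])-19-140
o=[]
for im in(a,b,now):
    t=cv2.resize(im[y0:y0+38,x0:x0+50],(400,300),interpolation=cv2.INTER_CUBIC)
    for xx,z in((-.0199,.118),(.0199,.118)):
        q=[tuple(int(i) for i in ((pix(p,B(xx,w,z))-[x0+220,y0+140]+.5)*8)) for w in(-.013,.013)]
        cv2.line(t,q[0],q[1],(255,0,255),1)
    o.append(t)
cv2.imwrite("pics/cmp.png",np.vstack([np.hstack(o[:2]),np.hstack([o[2],o[2]*0])]))
E
```

```text
(no output)
```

View pics/cmp.png

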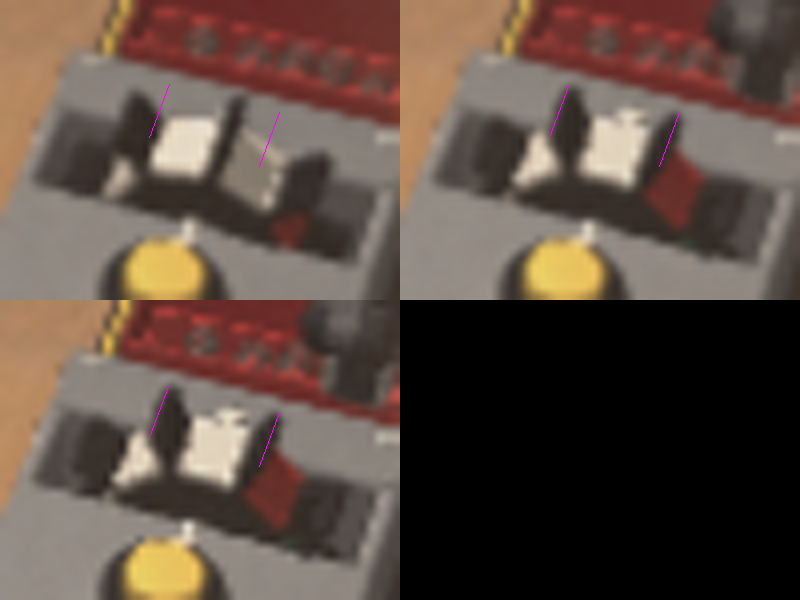

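Panels: initial, just after the push, now. The last two are identical and match the rest geometry, so the wheel now rests at 0.785 with white up and red next. It had started part-way off a rest, which disagrees with the text. One more click is needed.

>>> move_arm(moves="0 0 14 0; 0 0 28 0; 0 0 37 0; 0 0 40 0; 0 0 40 0; 5 0 40 0; 10 0 40 0; 14 0 40 0; 15 0 40 0; 15 0 40 0")

```text
clock: 7.28
position: [0.4722, -0.0923, 0.1114]
tool_rot: [3.142, 0.0, 0.169]
force: [-3.4, -1.1, 2.4]
grip_width: 0.0
```

>>> move_arm(moves="4 0 0 0; 8 0 0 0; 12 0 0 0; 16 0 0 0; 20 0 0 0; 24 0 0 0; 27 0 0 0; 29 0 0 0; 29 0 0 0; 29 0 0 0")

```text
clock: 8.12
position: [0.5009, -0.0873, 0.1113]
tool_rot: [-3.142, -0.0, 0.169]
force: [-0.5, 0.2, -0.8]
grip_width: -0.0001
```

```bash
python3 -c "from h import *; st()"
```

```text
t 8.1167 box mm [ -2.5  -0.4 111.3] rot [-3.142 -0.     0.169] F [-0.5  0.2 -0.8] -6.454851952866307e-05
```

Contact was felt this time (3.4 N) and it then snapped free. Rising straight up and back.

>>> move_arm(moves="0 0 0 0; 0 0 0 0; 0 0 -5 0; 0 0 -15 0; 0 0 -30 0; 0 0 -40 0; -20 0 -42 0; -45 0 -42 0; -60 0 -42 0; -60 0 -42 0")

```text
clock: 8.95
position: [0.4391, -0.0983, 0.1541]
tool_rot: [3.141, 0.001, 0.168]
force: [1.5, -0.6, 0.8]
grip_width: 0.0001
```

```bash
python3 - <<'E'
from h import *
st()
y=.169;c,s=np.cos(y),np.sin(y)
def B(x,yy,z): return [.5033+c*x-s*yy,-.0865+s*x+c*yy,z]
o=[]
for n in("scene","top"):
    p=bot.grab_frame(n); uv0=pix(p,B(0,0,.1)); x0,y0=int(uv0[0])-25,int(uv0[1])-19
    t=cv2.resize(p["frame"][y0:y0+38,x0:x0+50,::-1],(400,300),interpolation=cv2.INTER_CUBIC)
    for xx,z in((-.0199,.118),(.0199,.118)):
        q=[tuple(int(i) for i in ((pix(p,B(xx,w,z))-[x0,y0]+.5)*8)) for w in(-.013,.013)]
        cv2.line(t,q[0],q[1],(255,0,255),1)
    o.append(t)
cv2.imwrite("pics/cmp2.png",np.hstack(o))
E
```

```text
t 8.95 box mm [-65.3  -0.8 154.1] rot [3.141e+00 1.000e-03 1.680e-01] F [ 1.5 -0.6  0.8] 9.939958567204545e-05
```

View pics/cmp2.png

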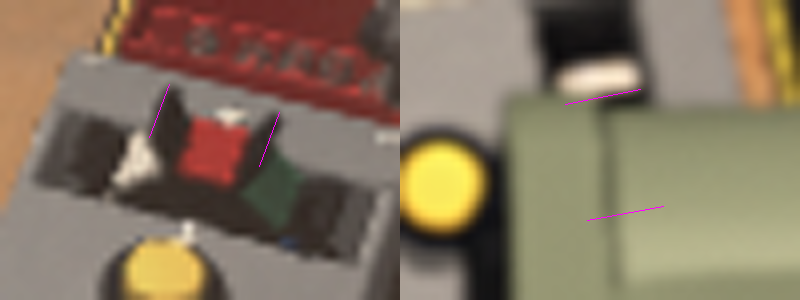

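Red (215,150) lies uppermost between the pointers, green is next, and the teeth are at the rest lines. Now moving to the button.

>>> move_arm(moves="0 -20 0 0; 10 -40 0 0; 30 -56 0 0; 50 -61 0 0; 65 -61 0 0; 65 -61 10 0; 65 -61 22 0; 65 -61 32 0; 65 -61 38 0; 65 -61 38 0")

```text
clock: 9.88
position: [0.4948, -0.0265, 0.1141]
tool_rot: [-3.141, 0.002, 0.169]
force: [0.5, -0.2, 0.2]
grip_width: -0.0002
```

```bash
python3 -c "from h import *; st()"
```

```text
t 9.8833 box mm [  1.7  60.6 114.1] rot [-3.141e+00  2.000e-03  1.690e-01] F [ 0.5 -0.2  0.2] -0.00018951405045730218
```

>>> move_arm(moves="-1 0 2 0; -1 0 4 0; -1 0 6 0; -1 0 7 0; -1 0 8 0; -1 0 9 0; -1 0 10 0; -1 0 11 0; -1 0 12 0; -1 0 12 0")

```text
clock: 10.72
position: [0.4945, -0.0266, 0.1033]
tool_rot: [3.142, -0.0, 0.169]
force: [0.3, 0.9, 4.1]
grip_width: -0.0002
```

```bash
python3 -c "from h import *; st()"
```

```text
t 10.7167 box mm [  1.4  60.5 103.3] rot [ 3.142 -0.     0.169] F [0.3 0.9 4.1] -0.00024058399044447424
```

>>> move_arm(moves="0 0 0.5 0; 0 0 1 0; 0 0 1.5 0; 0 0 2 0; 0 0 2.5 0; 0 0 3 0; 0 0 3.5 0; 0 0 4 0; 0 0 4 0; 0 0 4 0")

```text
clock: 11.55
position: [0.4946, -0.0266, 0.1005]
tool_rot: [3.141, -0.001, 0.169]
force: [-9.3, -0.5, 35.8]
grip_width: 0.0001
```

```bash
python3 -c "from h import *; st()"
```

```text
t 11.55 box mm [  1.5  60.5 100.5] rot [ 3.141e+00 -1.000e-03  1.690e-01] F [-9.3 -0.5 35.8] 9.03706782260057e-05
```

The end stop is reached: the force rose from 4 N to 36 N while the tip stopped about 6 mm below the measured top. Releasing and backing off upward.

>>> move_arm(moves="0 0 -3 0; 0 0 -6 0; 0 0 -10 0; 0 0 -16 0; 0 0 -30 0; 0 0 -55 0; 0 0 -85 0; -20 0 -110 0; -40 0 -120 0; -40 0 -120 0")

```text
clock: 12.38
position: [0.453, -0.034, 0.2216]
tool_rot: [3.141, -0.002, 0.168]
force: [1.1, 0.5, 0.9]
grip_width: -0.0004
```

>>> move_arm(moves="-10 20 0 0; -20 50 0 0; -30 85 0 0; -30 120 0 0; -30 155 0 0; -30 190 0 0; -30 215 0 0; -30 230 0 0; -30 230 0 0; -30 230 0 0")

```text
clock: 13.22
position: [0.4638, -0.2652, 0.2189]
tool_rot: [-3.141, 0.001, 0.168]
force: [-0.2, 1.3, -0.7]
grip_width: -0.0001
```

```bash
python3 - <<'E'
from h import *
st()
y=.169;c,s=np.cos(y),np.sin(y)
def B(x,yy,z): return [.5033+c*x-s*yy,-.0865+s*x+c*yy,z]
o=[]
for n in("scene","top"):
    p=bot.grab_frame(n); uv0=pix(p,B(0,.01,.1)); x0,y0=int(uv0[0])-40,int(uv0[1])-35
    o.append(cv2.resize(p["frame"][y0:y0+75,x0:x0+80,::-1],(400,375),interpolation=cv2.INTER_CUBIC))
    t=pix(p,B(0,.06,.106)); print(n,"button top z",world(p,t))
cv2.imwrite("pics/fin.png",np.hstack(o))
E
```

```text
t 13.2167 box mm [ -69.  -169.5  218.9] rot [-3.141e+00  1.000e-03  1.680e-01] F [-0.2  1.3 -0.7] -7.306807058603863e-05
scene button top z [ 0.49292453 -0.02664179  0.10694984]
top button top z [ 0.49311631 -0.02736583  0.10775928]
```

View pics/fin.png

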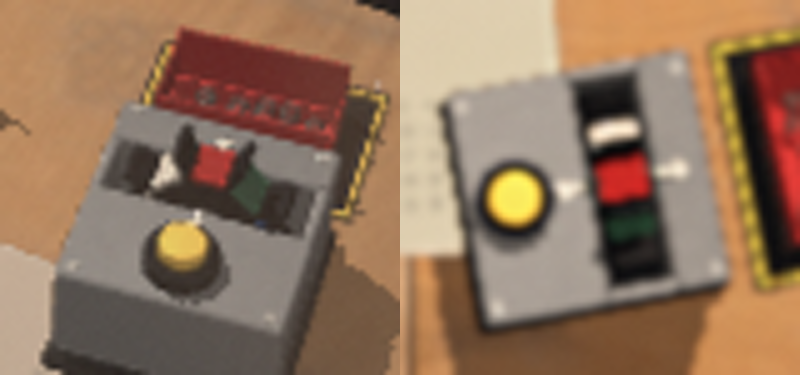

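Red is centred between the pointers (top view 622,178), the button is back out (z about 0.107) and the hand is clear.

```bash
python3 -c "from h import *; print(bot.job_done())"
```

```text
the job is handed in; nothing more can be done
None
```

The job is done and handed in at about 13 s. The bin on the pad is red, so I clicked the wheel on twice to red. I then pressed the yellow button once to its end stop, let it come back out and took the hand away.

- **Wheel:** the last pictures show red uppermost, centred between the white pointers. After the second click its teeth were at the expected rest positions.
- **Button:** the wrist force rose to 36 N at the fingertip when the button hit its stop. Afterwards the button top measured about 107 mm, the same as before the press.
- **Other things on the table:** the red bin looks unmoved in the last pictures. I did not measure the other things again, and the arm felt no unexpected contact.
- **One disagreement:** at the start the wheel looked about a third of a click past its rest at 0, though the text says it starts at a rest. After the first push it settled cleanly at 0.785.

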